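# Clamp an offcut in the sloped drilling jig

## Task

Lay the long flat wooden offcut in the sloped drilling jig, flat on the bed with one long edge against the low ledge and one end against the end stop, and let go of it. Then crank the jig's screw clamp down until its pad meets the wood and snug it up by feel, firmly but not so hard that the wood is bruised. Let go of the crank at the end, and leave the other loose things where they are.

Things in the scene. Friction and masses are not known exactly. Their poses are not given: they have to be found in the camera images.
- workpiece: The piece to clamp: plain rectangular wooden offcut, 45 x 180 x 19 mm (own x, y, z), about 0.11 kg. Origin at the centre of its underside, z up, y along its length. Lies flat on the table to the robot's right, its length roughly across (world y); the long narrow piece of wood there.
- bed: Sloped plywood bed of the fixed drilling jig, tilted 30 degrees down towards the robot. Origin on its top face, 78 mm above the table, on the clamp's screw axis. x up the slope, y left along the bed, z square out of the bed (the screw axis). Top spans x -42..86, y -75..65 mm. A workpiece laid right has its origin at (0, -45, 0) mm, its y along the bed's y, its right end overhanging by 60 mm.
- ledge_mid (a point): Foot of the inner face of the low wooden ledge on the bed's downhill side, on the bed's top at x = -22.5, y = 5 mm of the bed frame. The ledge is 12 mm high and runs along the bed from y = -50 to +60 mm; the workpiece's long edge goes against it.
- stop_mid (a point): Foot of the inner face of the wooden end stop at the bed's left end, on the bed's top at x = 3, y = +45 mm of the bed frame; 12 mm high. The workpiece's left end goes against it. The wood goes in under the pad from the open right (-y) side.
- clamp_top (a point): Top of the dark steel clamp's round boss (radius 19 mm) on the screw axis, 95 mm out from the bed; boss and arm begin 65 mm out from the bed. The arm runs up the slope to an upright at x = 51..73 mm, y = -15..15 mm of the bed frame.
- pad_face (a point): Centre of the underside of the clamp's round rubber pad (diameter 34 mm), on the screw axis, 33 to 41 mm out from the bed at the start. The pad sits on a stiff spring, 14 N per mm, up to 9 mm. Snug is 3 to 6 mm of spring (40 to 85 N on the wood), or 0.75 to 1.5 rad of crank after the pad meets the wood; over 110 N bruises it.
- grip_mid (a point): Middle of the crank's black round handle grip (diameter 20, length 45 mm, square to the bed, spins freely on its pin), 50 mm from the screw axis, about 162 mm out from the bed at the start. The steel crank arm lies under it, its top 24.5 mm below this point. It can be held all the way round without turning the gripper.
- crank (a joint): Crank angle, rad; 0: grip on the bed's +y side of the axis. Grows clockwise seen from above (+y towards +x), lowering crank and pad together 4 mm per rad (25 mm a turn). Starts -1 to 0.8, range -1.4 to 7.5. At 0 the pad is 37 mm off the bed, so it meets the wood near 4.5. Stays where left up to 75 N on the pad: friction takes 6 N at the grip; snugging adds 0.8 N per 10 N of pad force.
- sanding_block: Bystander: cork-brown sanding block with a dark sole, 62 x 112 x 34 mm, on the table on the right. Origin centre of underside.
- short_offcut: Bystander: short wooden offcut, 52 x 90 x 22 mm, on the table to the left. Origin centre of underside.

How it is judged:
By the outcome, as a careful person would: the job done as asked, in the order asked, and still so for the second after the job is handed in, with the robot touching nothing.
It also fails if it takes over 61 s, if anything falls off the work surface, if the arm or the gripper's body presses on something with over 40 N, if the wrist force passes 120 N, or if a joint passes its speed limit or range.

## Robot

A 6-joint arm with a two-finger parallel gripper is mounted at the origin on a cart in front of the work surface, level with it; the furniture and walls round the work are solid. World frame = base frame: x ahead of the robot, y to its left, z up, the work surface at z = 0. Lengths are in m, angles in rad, forces in N, time in s.
With the tool pointing down it reaches from about 0.3 to 0.85 m from the base axis. Payload 5.4 kg.
Tool frame: the origin (TCP) lies at the very end of the fingers, on their centre line; the grasp point (between the pads) lies 19 mm behind it; z points along the fingers, y is the line along which they close (so a half turn about z gives the same grasp; the last joint's range is limited). The gripper opens to 85 mm and grips with 20 to 120 N. Pads are 22 mm wide; open, the fingers measure 114 mm over their backs; the gripper's body (76 mm by 85 mm) begins 54 mm behind the grasp point. The pads swing forward as they close: fully open they stand 13 mm farther back than shut.
Start: joints at [-1.357, 0.158, 1.597, -0, 1.386, -0.21], TCP at [0.236, -0.524, 0.231] pointing down, gripper open.
Joint ranges: [-2.91, 2.91], [-0.94, 2.29], [0.18, 2.7], [-1.29, 4.43], [0.17, 2.64], [-3, 3]. Speed limits (rad/s): [2.57, 2.57, 3.14, 3.14, 3.14, 3.14].

## Interface

Orientations are given as a 3x3 rotation matrix whose columns are the frame's x, y, z axes.
In Python, from rig import robot, imaging, probe_bus, workorder gives the robot as it stands (robot), with the cameras (imaging), the readings (probe_bus) and the job (workorder).
- The arm moves only by the shell command python3 steer.py 'ROWS' [FORCE]. ROWS is a JSON list of rows, 1 to 20 of them, each of 7 numbers: the finger opening in m, then dx, dy, dz in parts of the range, where 1.0 means 1 m, then a rotation vector rx, ry, rz in parts of the range, where 1.0 means pi/2 rad; each row is the pose to reach, as a shift and turn from the pose commanded when the command began, along the tool's axes at that moment; what a row does not reach only later rows make up. A row lasts 1/12 s, in which the tool goes at most 0.0417 m and 0.125 rad, less where a joint would pass 70% of its speed; a pose out of reach is approached as far as the arm can. The fingers move at their own pace and stop on an object; FORCE is the grip in N (left out, the last holds). Time passes only in rows, so rows that do not move let the fingers close. It prints the time, the measured TCP pose, the force, the opening and the grip force at its end. No shift or turn number may pass 1 either way. Input that does not fit is refused with a message, and nothing moves.
- probe_bus.sense(): the state, without advancing time (a new reading comes with each control period).
- imaging.camera(name): name is "scene" or "top" or "wrist"; returns a dict with "pixels" (384x512x3 uint8, red, green, blue), "range_z" (384x512 float32, m along the optical axis (not along the pixel's ray), 0 where there is no reading), "fovy" (degrees; the focal length in pixels is half the picture's height over the tangent of half this angle, whatever the lens; pixels are square), "cx", "cy" (the principal point, pixels), "R" (3x3) and "t" (3): a world point X has camera coordinates R X + t. Camera axes: x right, y down, z forward; pixel columns grow to the right and rows downward; lengths in m; the calibration is good to about 2 mm. A picture is of the moment at which its call begins.
- workorder.hand_in(): hands the job in; it is judged then, once.
The state is a dict: "time": time; "q": joint angles; "qvel": joint speeds; "effort": joint torques, N m; "eef_pos": TCP position; "eef_rot": TCP orientation; "force": force on the tool from outside, world axes, zero at the start; "torque": the same for the moment, N m; "grip_width": finger opening in m; "grip_force": force on a finger pad.
Only numpy, scipy, OpenCV 4.12 (cv2) and the standard library are available. Lean on these libraries where they do the work, as an engineer would, in place of code of your own. Each camera call takes 0.05 s, during which the arm holds its last target. There are 200 camera calls.

## Working session

There is one attempt and no reset: what is moved stays moved. The work goes in short steps, Python scripts to look and compute and a shell command to move; the robot and the scene stay as the last step left them, time stands still between calls to the robot, and variables do not carry over. Pictures are saved under pics/ and viewed, at most 11 in all, crops included, and the job is handed in when it is done.

```bash
ls; mkdir -p pics; python3 - <<'E'
from rig import robot, imaging, probe_bus, workorder
import cv2,numpy as np
s=probe_bus.sense()
for k in ("time","eef_pos","eef_rot","force","grip_width"): print(k,np.round(s[k],4))
ims=[]
for n in("scene","top"):
    c=imaging.camera(n); np.savez(f"pics/{n}0.npz",**c); cv2.imwrite(f"pics/{n}0.png",c["pixels"][:,:,::-1]); print(n,c["fovy"],c["cx"],c["cy"],np.round(c["R"],3),np.round(c["t"],3))
E
```

```text
pics
rig.py
steer.py
time 0.0
eef_pos [ 0.2363 -0.5235  0.2303]
eef_rot [[ 9.115e-01  4.112e-01 -4.000e-04]
 [ 4.112e-01 -9.115e-01  1.800e-03]
 [ 4.000e-04 -1.800e-03 -1.000e+00]]
force [ 0.4678 -0.5043  0.1583]
grip_width 0.0854
scene 52.608826540720756 251.76036460428458 184.94832326938078 [[-0.898 -0.439  0.01 ]
 [-0.176  0.338 -0.925]
 [ 0.403 -0.833 -0.381]] [0.479 0.248 0.963]
top 49.60503304090325 260.8723978892592 187.86227644648253 [[ 0.028 -1.     0.007]
 [-0.998 -0.028 -0.05 ]
 [ 0.05  -0.005 -0.999]] [-0.021  0.527  1.282]
```

View pics/scene0.png

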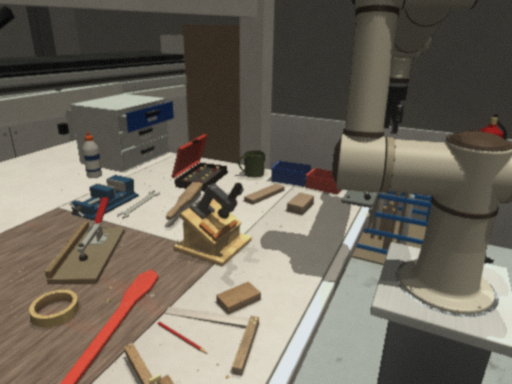

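View pics/top0.png

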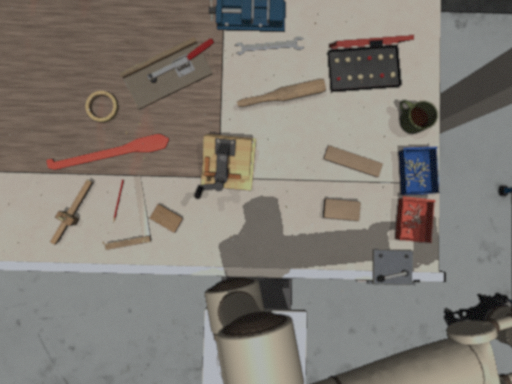

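The scene view shows the jig at about (212,230). In the top view the workpiece is at about (352,161), the sanding block at (341,209), the short offcut at (167,217), the jig at (228,162) and the crank grip at (199,192). Next I'll measure the workpiece and jig from the pixels.

```bash
cat > h.py <<'E'
import numpy as np,cv2
def foc(c): return 192/np.tan(np.radians(float(c["fovy"]))/2)
def cloud(c):
    f=foc(c); z=c["range_z"].astype(float); v,u=np.mgrid[:384,:512]
    P=np.stack([(u-c["cx"])/f*z,(v-c["cy"])/f*z,z],-1)
    return (P-c["t"])@c["R"]   # R^T (Xc - t)
def ray(c,uv,zpl):
    f=foc(c); uv=np.atleast_2d(uv).astype(float)
    d=np.c_[(uv[:,0]-c["cx"])/f,(uv[:,1]-c["cy"])/f,np.ones(len(uv))]@c["R"]
    o=-c["R"].T@c["t"]
    return o+d*((zpl-o[2])/d[:,2])[:,None]
def proj(c,X):
    p=np.atleast_2d(X)@c["R"].T+c["t"]; return p[:,:2]/p[:,2:]*foc(c)+[c["cx"],c["cy"]]
E
python3 - <<'E'
from h import *
c=dict(np.load("pics/top0.npz")); P=cloud(c); im=c["pixels"]
print("table z", np.median(P[225:240,380:395,2]))
for n,(u0,u1,v0,v1),h in (("work",(315,390,138,183),.019),("sand",(315,368,190,226),.034),("short",(145,188,200,235),.022)):
    hsv=cv2.cvtColor(im,cv2.COLOR_RGB2HSV)[v0:v1,u0:u1]
    m=((hsv[...,1]>70)).astype(np.uint8)
    cs,_=cv2.findContours(m,0,cv2.CHAIN_APPROX_NONE); k=max(cs,key=cv2.contourArea).reshape(-1,2)+[u0,v0]
    W=ray(c,k,h)[:,:2]; r=cv2.minAreaRect((W*1000).astype(np.float32)); print(n,r, np.median(P[v0:v1,u0:u1,2][m>0]), im[v0:v1,u0:u1][m>0].mean(0))
cv2.imwrite("pics/jig.png",cv2.resize(im[120:210,180:270,::-1],None,fx=6,fy=6,interpolation=cv2.INTER_CUBIC))
for v in range(130,200,4): print(v,[ "%3d"%(1000*P[v,u,2]) for u in range(192,260,4)])
E
```

```text
table z 0.0007352311179277636
work ((619.5540161132812, -290.1629943847656), (172.25497436523438, 39.75457000732422), 72.82901763916016) 0.01950985966829506 [135.82795699 116.53763441  96.40092166]
sand ((467.4309997558594, -254.70912170410156), (104.36373138427734, 52.145294189453125), 86.82908630371094) 0.03312333333617765 [137.9554731  118.61781076  98.30426716]
short ((426.8034973144531, 283.3072814941406), (88.0447769165039, 50.85227584838867), 62.03913497924805) 0.02238046390307903 [132.03837953 107.97228145  83.19189765]
130 ['  0', ' -3', '  1', ' -2', '  4', '  4', ' -2', ' -2', ' -4', '  0', '  0', '  1', '  0', '  0', '  4', '  2', '  0']
134 [' -1', '  1', '  1', '110', ' 15', ' 13', '  2', '  0', '  1', '  2', '  3', ' -3', ' -2', ' -4', '  4', '  0', ' -5']
138 [' -1', ' -1', '  1', '121', '115', '121', '129', '123', '123', '118', '117', '121', '112', '112', '112', ' 12', '  0']
142 ['  1', ' -1', '  0', '110', '113', '113', '119', '123', '119', '125', '126', '114', '113', '123', '116', ' 22', '  1']
146 ['  3', '  0', '  0', '101', '103', '103', '118', '141', '142', '1
[... 965 characters left out ...]
8', '157', '172', '159', ' 14', ' 15', ' 73', ' 55', ' 64', ' 61', '-23', '-12']
182 ['  0', ' -1', '  0', ' 18', ' 16', ' 14', '204', '202', '155', ' 12', '  7', ' 19', ' 17', ' 20', ' 19', '  3', '  0']
186 ['  2', ' -1', '203', '199', '194', '199', '202', '201', ' 13', ' 14', ' 15', ' 15', '  8', '  9', ' 14', '  0', '  0']
190 ['  0', '227', '221', '  1', ' -1', '  0', '194', '201', ' -4', ' -2', '  0', '  3', ' -4', '  0', '  2', ' -1', '  4']
194 ['  0', '239', '230', '  0', '  2', '  2', ' -2', ' -2', ' -5', '  0', ' -1', ' -2', '  4', ' -1', '  3', ' -1', '  0']
198 ['  0', '230', '  1', ' -2', '  2', ' -4', '  1', ' -4', '  0', ' -5', '  0', '  0', ' -4', ' -2', '  4', '  2', '  0']
```

View pics/jig.png

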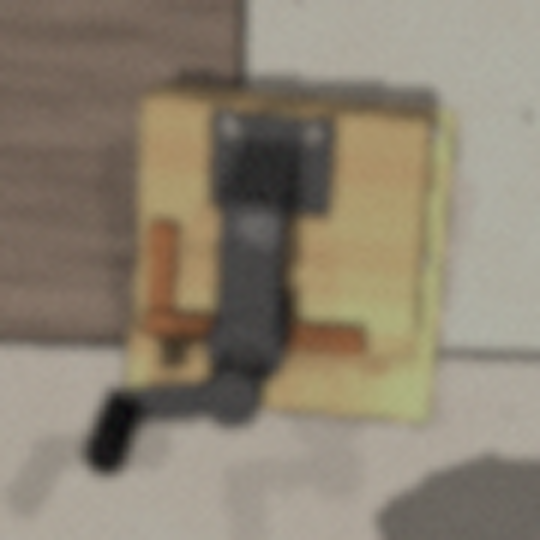

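The jig close-up shows the ledge (orange) at crop pixels (150..365, 325..345) and the end stop at (163,265). The crank hub is at (239,398) and the black grip at (112,430), so the crank angle is negative. I'll fit the bed plane and check the wrist camera mount.

```bash
python3 - <<'E'
from h import *
from rig import robot, imaging, probe_bus, workorder
c=dict(np.load("pics/top0.npz")); P=cloud(c); im=c["pixels"]
m=np.zeros((384,512),bool); m[142:172,236:249]=1; m[142:156,205:214]=1
Q=P[m]; A=np.c_[Q[:,:2],np.ones(len(Q))]
for _ in range(4):
    k=np.linalg.lstsq(A,Q[:,2],rcond=None)[0]; r=Q[:,2]-A@k; g=abs(r)<.009; Q,A=Q[g],A[g]
print("bed plane",k,"tilt",np.degrees(np.arctan(np.hypot(*k[:2]))),"yaw",np.degrees(np.arctan2(k[1],k[0])),len(Q),r.std())
# dark arm top
hsv=cv2.cvtColor(im,cv2.COLOR_RGB2HSV)
s=probe_bus.sense(); w=imaging.camera("wrist"); R=s["eef_rot"]; C=-w["R"].T@w["t"]
print("cam in tool",np.round(R.T@(C-s["eef_pos"]),3),"cam axes in tool (cols)\n",np.round(R.T@w["R"].T,3),w["fovy"])
# orange ledge mask
mm=(hsv[...,0]<14)&(hsv[...,1]>110); mm[:,:195]=0;mm[:,260:]=0;mm[:120]=0;mm[200:]=0
v,u=np.nonzero(mm); print(len(u)); 
for a in range(v.min(),v.max()+1): 
  x=u[v==a]; print(a,x.min() if len(x) else 0,x.max() if len(x) else 0,len(x),end=' | ')
E
```

```text
bed plane [ 0.32519428 -0.02151419 -0.10277913] tilt 18.05105706023511 yaw -3.785055725788526 113 0.0022143097704795545
cam in tool [ 0.085  0.    -0.143] cam axes in tool (cols)
 [[-0.001 -0.946 -0.325]
 [ 1.    -0.001 -0.001]
 [ 0.    -0.325  0.946]] 61.51051355250544
123
157 206 207 2 | 158 206 208 3 | 159 205 208 4 | 160 205 208 4 | 161 206 208 3 | 162 206 208 3 | 163 206 208 3 | 164 206 208 3 | 165 206 208 3 | 166 206 208 3 | 167 206 207 2 | 168 205 207 3 | 169 205 208 4 | 170 205 207 3 | 171 205 208 4 | 172 205 209 5 | 173 205 214 10 | 174 204 230 14 | 175 206 238 19 | 176 228 239 12 | 177 228 239 12 | 178 235 238 4 |
```

The manual's scale: turns go in shares of pi/2 rad. Converting my numbers, -1.147 rad / 1.5708 = -0.7302.

```bash
python3 steer.py '[[0.085,0,0,-0.04,0,0,-0.0764],[0.085,0.03,-0.03,-0.08,0,0,-0.1528],[0.085,0.06,-0.06,-0.11,0,0,-0.2292],[0.085,0.09,-0.09,-0.13,0,0,-0.3056],[0.085,0.12,-0.12,-0.15,0,0,-0.382],[0.085,0.15,-0.147,-0.17,0,0,-0.4584],[0.085,0.18,-0.176,-0.19,0,0,-0.5348],[0.085,0.21,-0.205,-0.19,0,0,-0.6112],[0.085,0.24,-0.235,-0.19,0,0,-0.6875],[0.085,0.27,-0.264,-0.19,0,0,-0.7302],[0.085,0.298,-0.29,-0.19,0,0,-0.7302],[0.085,0.326,-0.32,-0.19,0,0,-0.7302],[0.085,0.354,-0.346,-0.19,0,0,-0.7302],[0.085,0.382,-0.373,-0.19,0,0,-0.7302],[0.085,0.41,-0.4,-0.19,0,0,-0.7302],[0.085,0.438,-0.428,-0.19,0,0,-0.7302],[0.085,0.466,-0.455,-0.19,0,0,-0.7302],[0.085,0.494,-0.48,-0.19,0,0,-0.7302],[0.085,0.518,-0.506,-0.19,0,0,-0.7302],[0.085,0.518,-0.506,-0.19,0,0,-0.7302]]'; python3 steer.py '[[0.085,0,0,0,0,0,0],[0.085,0,0,0,0,0,0]]'; python3 - <<'E'
from rig import robot, imaging, probe_bus, workorder
import numpy as np,cv2
s=probe_bus.sense(); print(np.round(s["q"],3)); print(np.round(s["eef_rot"],3))
c=imaging.camera("wrist"); np.savez("pics/w1.npz",**c); cv2.imwrite("pics/w1.png",c["pixels"][:,:,::-1])
E
```

```text
time: 1.82
eef_pos: [0.5009, 0.1547, 0.4202]
eef_rot: [[-0.005, 1.0, -0.001], [1.0, 0.005, 0.002], [0.002, -0.001, -1.0]]
force: [0.7, -1.1, 0.2]
grip_width: 0.0848
grip_force: 0.0
time: 1.98
eef_pos: [0.5004, 0.1505, 0.4207]
eef_rot: [[-0.002, 1.0, -0.001], [1.0, 0.002, -0.001], [-0.001, -0.001, -1.0]]
force: [0.6, -0.3, -0.2]
grip_width: 0.0849
grip_force: 0.0
[ 6.100e-02 -2.700e-02  1.425e+00 -1.000e-03  1.746e+00  5.900e-02]
[[-0.002  1.    -0.001]
 [ 1.     0.002 -0.001]
 [-0.001 -0.001 -1.   ]]
```

View pics/w1.png

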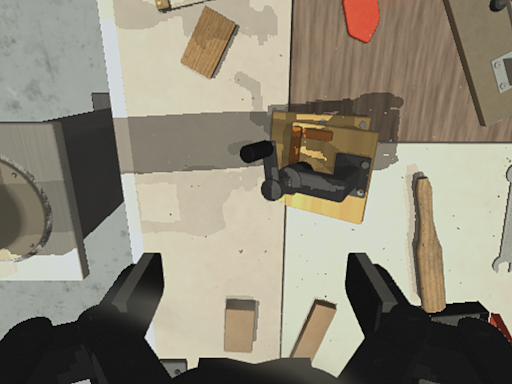

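The wrist view shows the jig from above, with +x to the right and +y up. The hub is at (272,188), the grip at (257,151), the ledge at (297,145), the stop at (318,133) and the bed area at about (320,155) and (320,205). I'll segment it by colour and range.

```bash
python3 - <<'E'
from h import *
c=dict(np.load("pics/w1.npz")); P=cloud(c); im=c["pixels"]
hsv=cv2.cvtColor(im,cv2.COLOR_RGB2HSV); Z=P[...,2]
roi=np.zeros((384,512),bool); roi[95:230,235:385]=1
cv2.imwrite("pics/w1c.png",cv2.resize(im[95:230,235:385,::-1],None,fx=5,fy=5,interpolation=cv2.INTER_CUBIC))
# wooden points, RANSAC-ish plane fit with normal tilt about 30deg
m=roi&(hsv[...,1]>80)&(hsv[...,2]>60)&(Z>.045)&(Z<.13)
Q=P[m]; best=None; rng=np.random.default_rng(0)
for _ in range(3000):
    a,b,d=Q[rng.choice(len(Q),3,False)]; n=np.cross(b-a,d-a); l=np.linalg.norm(n)
    if l<1e-5: continue
    n/=l; n*=np.sign(n[2])
    if abs(np.degrees(np.arccos(n[2]))-30)>4: continue
    g=abs((Q-a)@n)<.0025
    if best is None or g.sum()>best.sum(): best=g
B=Q[best]; mu=B.mean(0); n=np.linalg.svd(B-mu)[2][2]; n*=np.sign(n[2])
print("normal",n,"tilt",np.degrees(np.arccos(n[2])),"yaw",np.degrees(np.arctan2(-n[1],-n[0])),len(B),mu)
np.save("pics/n.npy",np.r_[n,mu])
yaw=np.arctan2(-n[1],-n[0])
d=(P-mu)@n
# orange
mo=roi&(hsv[...,0]<13)&(hsv[...,1]>130)&(hsv[...,2]>70)
print("orange",mo.sum(), "d pct",np.percentile(d[mo]*1000,[5,25,50,75,95]))
bx=np.array([np.cos(np.radians(30))*np.cos(yaw),np.cos(np.radians(30))*np.sin(yaw),.5]); by=np.array([-np.sin(yaw),np.cos(yaw),0])
X=(P-mu)@bx*1000; Y=(P-mu)@by*1000
onbed=roi&(abs(d)<.004)&(hsv[...,1]>80)
print("bed extents X",np.percentile(X[onbed],[.5,2,98,99.5]),"Y",np.percentile(Y[onbed],[.5,2,98,99.5]))
top=mo&(d>.008)&(d<.016)
print("orange top X",np.percentile(X[top],[1,10,50,90,99]),"Y",np.percentile(Y[top],[1,10,50,90,99]))
E
```

```text
normal [-0.49775196  0.03081821  0.86677173] tilt 29.914366737250823 yaw -3.5429336750471467 3685 [0.61877605 0.1036003  0.09406426]
orange 3 d pct [ 8.50120005  9.54379439 10.84703732 50.80409515 82.7697414 ]
bed extents X [-70.39883525 -63.80187313  53.37781667  54.01660704] Y [-74.13327101 -72.58173808  63.44185648  64.24306756]
orange top X [-56.41550593 -56.24525345 -55.48857576 -54.73189808 -54.5616456 ] Y [-47.96495272 -38.32466799   4.52104191  47.36675181  57.00703654]
```

View pics/w1c.png

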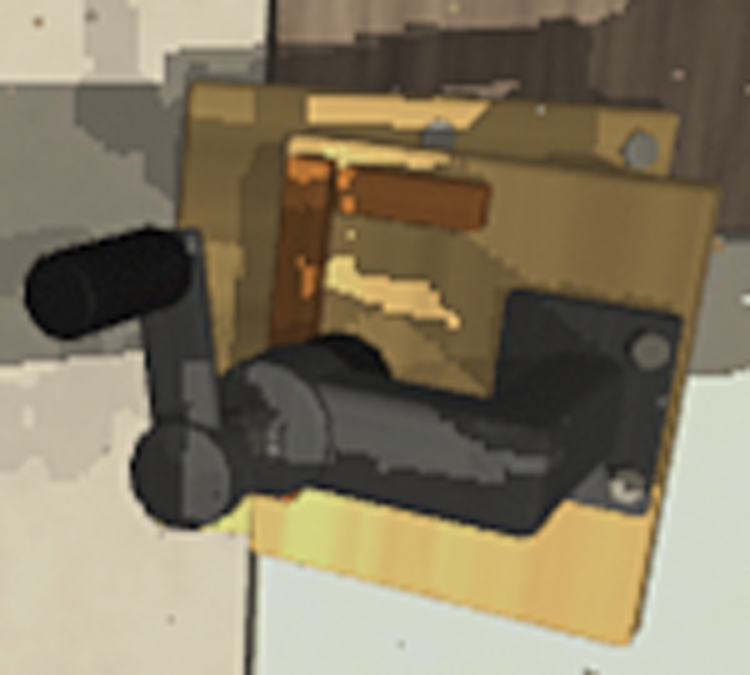

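The crop shows the ledge at (300,250), the stop at (415,200), the arm and boss at (300,420), the hub at (185,475) and the grip at (110,282). Now I'll refine the frame from the edges, then find the crank angle.

```bash
python3 - <<'E'
from h import *
c=dict(np.load("pics/w1.npz")); P=cloud(c); im=c["pixels"]
hsv=cv2.cvtColor(im,cv2.COLOR_RGB2HSV); a=np.load("pics/n.npy"); mu=a[3:]
roi=np.zeros((384,512),bool); roi[95:230,235:385]=1
def frame(yaw):
    t=np.radians(30); cy,sy=np.cos(yaw),np.sin(yaw)
    return np.array([[np.cos(t)*cy,np.cos(t)*sy,.5],[-sy,cy,0],[-.5*cy,-.5*sy,np.cos(t)]]).T
F=frame(np.arctan2(-a[1],-a[0]))
L=(P-mu)@F*1000
on=roi&(abs(L[...,2])<4)&(hsv[...,1]>80); X,Y=L[on][:,0],L[on][:,1]
# edges
e=[(y,X[(Y>y-3)&(Y<y+3)].max()) for y in range(-66,60,6)]; print("upper edge",np.round(e,1).tolist())
s=[(x,Y[(X>x-3)&(X<x+3)].min(),Y[(X>x-3)&(X<x+3)].max()) for x in range(-10,54,6)]; print("sides",np.round(s,1).tolist())
top=roi&(L[...,2]>9)&(L[...,2]<15)&(hsv[...,1]>80); X,Y=L[top][:,0],L[top][:,1]
for nm,k in (("stop",(X>-48)&(Y>35)),("ledge",(X<-48))): print(nm,k.sum(),np.percentile(X[k],[1,5,50,95,99]).round(1),np.percentile(Y[k],[1,5,50,95,99]).round(1))
# steel/black
dk=roi&(hsv[...,1]<80)&(L[...,2]>58)
for lo,hi in((60,100),(100,125),(125,139),(139,150),(150,200)):
    k=dk&(L[...,2]>lo)&(L[...,2]<hi); q=L[k]; print(lo,hi,len(q),np.percentile(q,[2,50,98],axis=0).round(1).tolist() if len(q) else '')
E
```

```text
upper edge [[-66.0, 54.1], [-60.0, 54.1], [-54.0, 53.9], [-48.0, 53.9], [-42.0, 54.2], [-36.0, 54.0], [-30.0, 54.2], [-24.0, 54.2], [-18.0, 53.9], [-12.0, 54.1], [-6.0, 54.2], [0.0, 54.1], [6.0, 53.8], [12.0, 54.0], [18.0, 54.4], [24.0, 53.6], [30.0, 53.9], [36.0, 54.2], [42.0, 54.3], [48.0, 54.0], [54.0, 54.1]]
sides [[-10.0, -73.7, 64.4], [-4.0, -75.0, 63.7], [2.0, -74.8, 64.3], [8.0, -74.4, 63.8], [14.0, -75.1, 64.5], [20.0, -74.1, 64.1], [26.0, -74.4, 64.5], [32.0, -74.4, 64.0], [38.0, -74.5, 64.6], [44.0, -74.1, 64.1], [50.0, -74.4, 64.2]]
stop 267 [-47.2 -45.5 -26.6  -7.9  -6.7] [44.8 45.5 51.9 58.  58.4]
ledge 343 [-67.9 -67.  -60.  -53.8 -48.4] [-28.    5.1  33.   57.   58.8]
60 100 1724 [[-38.9, -14.2, 65.9], [6.6, 4.6, 91.9], [41.5, 17.4, 96.3]]
100 125 67 [[-35.0, -4.1, 100.2], [-26.1, 3.8, 108.0], [-24.3, 6.7, 116.3]]
125 139 309 [[-45.0, -4.1, 129.8], [-32.4, 22.9, 138.0], [-18.2, 54.2, 139.0]]
139 150 556 [[-44.2, -11.8, 139.1], [-33.0, 5.4, 142.6], [-19.0, 56.7, 148.3]]
150 200 495 [[-48.5, 40.9, 151.8], [-36.2, 50.5, 181.1], [-32.2, 57.9, 187.0]]
```

The bed frame fits well: the tilt is 29.9° and the edges land within 0.5 mm of the given spans. Next I'll compute the hover move to the workpiece, with the tool leaning 15° so the camera clears the clamp later.

```bash
cat >> h.py <<'E'
from scipy.spatial.transform import Rotation as Ro
def frame(yaw,tilt):
    t=tilt; cy,sy=np.cos(yaw),np.sin(yaw)
    return np.array([[np.cos(t)*cy,np.cos(t)*sy,np.sin(t)],[-sy,cy,0],[-np.sin(t)*cy,-np.sin(t)*sy,np.cos(t)]]).T
_a=np.load("pics/n.npy"); F=frame(np.arctan2(-_a[1],-_a[0]),np.pi/6); O=_a[3:]+F@[-.0316,-.0001,0]
def lean(L): c,s=np.cos(L),np.sin(L); return np.array([[0,1,0],[c,0,s],[s,0,-c]])  # tool cols in piece/bed frame
def goto(s,p,R):
    R0=s["eef_rot"]; d=R0.T@(np.array(p)-s["eef_pos"]); r=Ro.from_matrix(R0.T@R).as_rotvec()
    print("shift",np.round(d,4),"len %.3f"%np.linalg.norm(d),"rot",np.round(r,4),"ang %.3f"%np.linalg.norm(r))
E
python3 - <<'E'
from h import *
from rig import robot, imaging, probe_bus, workorder
print("O",O.round(4))
s=probe_bus.sense(); W=frame(np.radians(72.83-90),0)
goto(s,np.array([.6196,-.2902,0])+W@[0,-.070,.13],W@lean(np.radians(15)))
E
```

```text
O [0.5915 0.1052 0.0783]
shift [-0.5065  0.0988  0.2913] len 0.593 rot [-0.0399  0.2606  0.2979] ang 0.398
```

The bed origin comes out at z = 78.3 mm, against 78 expected.

Scaled: 0.2979 rad / 1.5708 = 0.1896.

```bash
python3 steer.py '[[0.075,-0.035,0.006,0.015,-0.0064,0.0382,0.0446],[0.075,-0.07,0.013,0.03,-0.0127,0.0764,0.0891],[0.075,-0.105,0.02,0.05,-0.0191,0.1146,0.1273],[0.075,-0.14,0.027,0.07,-0.0255,0.1464,0.1655],[0.075,-0.175,0.034,0.09,-0.0255,0.1659,0.1896],[0.075,-0.21,0.04,0.11,-0.0255,0.1659,0.1896],[0.075,-0.245,0.047,0.13,-0.0255,0.1659,0.1896],[0.075,-0.28,0.054,0.15,-0.0255,0.1659,0.1896],[0.075,-0.315,0.061,0.17,-0.0255,0.1659,0.1896],[0.075,-0.35,0.068,0.19,-0.0255,0.1659,0.1896],[0.075,-0.385,0.075,0.21,-0.0255,0.1659,0.1896],[0.075,-0.42,0.082,0.23,-0.0255,0.1659,0.1896],[0.075,-0.455,0.089,0.255,-0.0255,0.1659,0.1896],[0.075,-0.485,0.095,0.275,-0.0255,0.1659,0.1896],[0.075,-0.5065,0.0988,0.2913,-0.0255,0.1659,0.1896],[0.075,-0.5065,0.0988,0.2913,-0.0255,0.1659,0.1896],[0.075,-0.5065,0.0988,0.2913,-0.0255,0.1659,0.1896]]'; cat > look.py <<'E'
from h import *
from rig import robot, imaging, probe_bus, workorder
s=probe_bus.sense(); c=imaging.camera("wrist"); np.savez("pics/w2.npz",**c); P=cloud(c); im=c["pixels"]
m=((P[...,2]>.014)&(P[...,2]<.025)&(P[...,0]>.52)&(P[...,0]<.75)&(P[...,1]<-.15)&(P[...,1]>-.42)).astype(np.uint8)
m=cv2.morphologyEx(m,cv2.MORPH_OPEN,np.ones((3,3),np.uint8))
cs,_=cv2.findContours(m,0,cv2.CHAIN_APPROX_NONE); k=max(cs,key=cv2.contourArea).reshape(-1,2)
print("px",k.min(0),k.max(0)); r=cv2.minAreaRect((ray(c,k,.019)[:,:2]*1000).astype(np.float32)); print(r)
cv2.imwrite("pics/w2.png",im[:,:,::-1]); print(np.round(s["eef_pos"],4))
E
python3 look.py
```

```text
time: 3.45
eef_pos: [0.5973, -0.358, 0.1286]
eef_rot: [[0.289, 0.954, 0.076], [0.921, -0.299, 0.25], [0.261, -0.002, -0.965]]
force: [-0.5, 0.4, -0.6]
grip_width: 0.0747
grip_force: 0.0
px [231  24] [286 242]
((622.6181640625, -292.1685791015625), (179.09164428710938, 44.919429779052734), 72.78838348388672)
[ 0.5973 -0.358   0.1286]
```

View pics/w2.png

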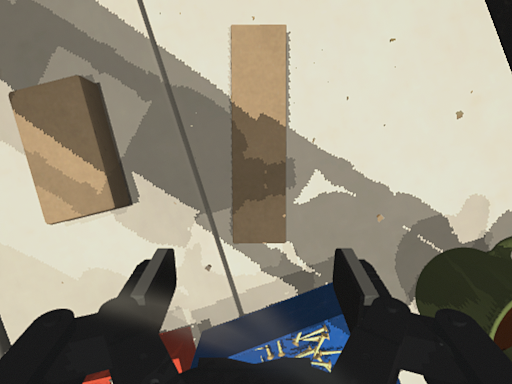

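The wood is centred at about (259,133) and measures 179 × 45 mm. The blue box lies just beyond its near end at (270,330), so I'll check the clearance there and compute the descent.

```bash
python3 - <<'E'
from h import *
from rig import robot, imaging, probe_bus, workorder
c=dict(np.load("pics/top0.npz")); P=cloud(c)
for n,(v0,v1,u0,u1) in (("blue",(142,198,396,442)),("red",(195,245,394,436)),("mug",(95,135,395,442))):
    q=P[v0:v1,u0:u1].reshape(-1,3); q=q[q[:,2]>.01]; print(n,q.min(0).round(3),q.max(0).round(3),np.percentile(q[:,2],95).round(3))
s=probe_bus.sense(); W=frame(np.radians(72.79-90),0); C=np.array([.6226,-.2922,0])
for h in(.05,.004): goto(s,C+W@[0,-.070,h],W@lean(np.radians(15)))
E
```

```text
blue [ 0.462 -0.544  0.01 ] [0.667 0.    1.307] 0.062
red [ 0.374 -0.532  0.01 ] [0.513 0.    1.307] 0.058
mug [ 0.462 -0.521  0.01 ] [0.805 0.    1.307] 0.096
shift [-0.0216  0.0039  0.0775] len 0.081 rot [ 0.0008 -0.0014 -0.0012] ang 0.002
shift [-0.0336  0.0039  0.1219] len 0.126 rot [ 0.0008 -0.0014 -0.0012] ang 0.002
```

```bash
python3 - <<'E'
from h import *
from rig import robot, imaging, probe_bus, workorder
c=dict(np.load("pics/w2.npz")); P=cloud(c); hsv=cv2.cvtColor(c["pixels"],cv2.COLOR_RGB2HSV)
m=(hsv[...,0]>100)&(hsv[...,0]<130)&(hsv[...,1]>120)&(c["range_z"]>.1); q=P[m]; 
print(len(q),np.percentile(q,[1,99],axis=0).round(3)); h=q[:,2]>.045; print("rim y max",np.percentile(q[h],[1,50,99],axis=0).round(3))
W=frame(np.radians(72.79-90),0); C=np.array([.6226,-.2922,0]); l=(q-C)@W; print("in piece frame",np.percentile(l,[1,50,99],axis=0).round(3))
E
```

```text
4025 [[ 0.522 -0.508  0.001]
 [ 0.648 -0.377  0.139]]
rim y max [[ 0.522 -0.462  0.045]
 [ 0.614 -0.438  0.057]
 [ 0.654 -0.341  0.188]]
in piece frame [[-0.051 -0.208  0.001]
 [ 0.041 -0.155  0.013]
 [ 0.081 -0.084  0.139]]
```

```bash
python3 - <<'E'
from h import *
from rig import robot, imaging, probe_bus, workorder
s=probe_bus.sense(); W=frame(np.radians(72.79-90),0); C=np.array([.6226,-.2922,0])
for h in(.05,.004): goto(s,C+W@[0,-.060,h],W@lean(np.radians(10)))
E
```

```text
shift [-0.012   0.0039  0.0801] len 0.081 rot [ 0.0007 -0.0886 -0.0012] ang 0.089
shift [-0.0239  0.0039  0.1245] len 0.127 rot [ 0.0007 -0.0886 -0.0012] ang 0.089
```

Scaled: -0.0886 rad / 1.5708 = -0.0564.

```bash
python3 steer.py '[[0.075,-0.006,0.002,0.04,0,-0.0564,0],[0.075,-0.012,0.0039,0.08,0,-0.0564,0],[0.075,-0.017,0.0039,0.1,0,-0.0564,0],[0.075,-0.021,0.0039,0.115,0,-0.0564,0],[0.075,-0.0239,0.0039,0.1245,0,-0.0564,0],[0.075,-0.0239,0.0039,0.1245,0,-0.0564,0],[0.075,-0.0239,0.0039,0.1245,0,-0.0564,0]]' 60 && python3 steer.py '[[0.03,0,0,0,0,0,0],[0.03,0,0,0,0,0,0],[0.03,0,0,0,0,0,0],[0.03,0,0,0,0,0,0],[0.03,0,0,0,0,0,0],[0.03,0,0,0,0,0,0]]' 60
```

```text
time: 4.08
eef_pos: [0.6066, -0.3496, 0.0054]
eef_rot: [[0.291, 0.955, 0.054], [0.941, -0.296, 0.164], [0.172, 0.003, -0.985]]
force: [-0.3, -0.1, 0.6]
grip_width: 0.0749
grip_force: 0.0
time: 4.58
eef_pos: [0.6071, -0.3501, 0.006]
eef_rot: [[0.29, 0.955, 0.055], [0.941, -0.295, 0.163], [0.172, 0.004, -0.985]]
force: [-0.7, -0.5, 6.6]
grip_width: 0.0435
grip_force: 62.4
```

The wood is gripped. Next: lift it and work out the pre-insert and insert poses.

```bash
python3 - <<'E'
from h import *
from rig import robot, imaging, probe_bus, workorder
s=probe_bus.sense(); W=frame(np.radians(72.79-90),0); C=np.array([.6226,-.2922,0])
tp=W.T@(s["eef_pos"]-C); Rp=W.T@s["eef_rot"]; print("TCP in piece",tp.round(4)); print(Rp.round(3)); 
tp[0]=0; np.savez("grasp.npz",tp=tp,Rp=Rp)
p=O+F@(np.array([.006,-.205,.008])+tp); print("pre-insert world",p.round(3)); goto(s,p,F@Rp)
E
```

```text
TCP in piece [ 0.0023 -0.0599  0.006 ]
[[-0.001  1.     0.004]
 [ 0.985  0.     0.172]
 [ 0.172  0.004 -0.985]]
pre-insert world [ 0.573 -0.159  0.093]
shift [ 0.185  -0.0883 -0.0569] len 0.213 rot [-0.4735  0.0632 -0.3187] ang 0.574
```

Scaled: -0.4735 rad / 1.5708 = -0.3014.

```bash
python3 steer.py '[[0.03,0,0,-0.02,0,0,0],[0.03,0,0,-0.05,0,0,0],[0.03,0,0,-0.085,0,0,0],[0.03,0,0,-0.12,0,0,0],[0.03,0.02,-0.01,-0.13,-0.0446,0.0064,-0.0318],[0.03,0.045,-0.02,-0.13,-0.1019,0.0127,-0.07],[0.03,0.07,-0.03,-0.13,-0.1592,0.0191,-0.1082],[0.03,0.1,-0.045,-0.13,-0.2165,0.0286,-0.1464],[0.03,0.13,-0.06,-0.12,-0.2737,0.0369,-0.1846],[0.03,0.16,-0.075,-0.1,-0.3014,0.0402,-0.2029],[0.03,0.18,-0.085,-0.08,-0.3014,0.0402,-0.2029],[0.03,0.185,-0.0883,-0.0569,-0.3014,0.0402,-0.2029],[0.03,0.185,-0.0883,-0.0569,-0.3014,0.0402,-0.2029],[0.03,0.185,-0.0883,-0.0569,-0.3014,0.0402,-0.2029]]'; cat > chk.py <<'E'
from h import *
from rig import robot, imaging, probe_bus, workorder
import sys
g=np.load("grasp.npz"); s=probe_bus.sense()
b=F.T@(s["eef_pos"]-O); R=F.T@s["eef_rot"]@g["Rp"].T
print("piece in bed mm",((b-R@g["tp"])*1000).round(1),"rot",Ro.from_matrix(R).as_rotvec().round(3),"force bed",(F.T@s["force"]).round(1),"w",round(float(s["grip_width"]),4))
if len(sys.argv)>1:
    t=np.array([float(x) for x in sys.argv[1:4]])/1000; goto(s,O+F@(t+g["tp"]),F@g["Rp"])
E
python3 chk.py 6 -205 8; python3 - <<'E'
from h import *
from rig import robot, imaging, probe_bus, workorder
c=imaging.camera("wrist"); np.savez("pics/w3.npz",**c); cv2.imwrite("pics/w3.png",c["pixels"][:,:,::-1])
P=cloud(c); m=c["range_z"]>.05
L=((P-O)@F)*1000
g=np.load("grasp.npz")
# wood top near piece-top plane z=8+19
m&=(abs(L[...,2]-27)<6)&(abs(L[...,0])<60)&(L[...,1]>-300)&(L[...,1]<-80)
m=cv2.morphologyEx(m.astype(np.uint8),cv2.MORPH_OPEN,np.ones((3,3),np.uint8))>0
q=L[m]; A=np.c_[q[:,:2],np.ones(len(q))]; print(len(q),"plane",np.linalg.lstsq(A,q[:,2],rcond=None)[0])
cs,_=cv2.findContours(m.astype(np.uint8),0,cv2.CHAIN_APPROX_NONE); k=max(cs,key=cv2.contourArea).reshape(-1,2)
print(cv2.minAreaRect(L[k[:,1],k[:,0],:2].astype(np.float32)))
E
```

```text
time: 5.75
eef_pos: [0.5718, -0.1573, 0.091]
eef_rot: [[-0.026, 0.865, 0.502], [0.988, -0.054, 0.144], [0.152, 0.5, -0.853]]
force: [0.3, 0.1, -1.6]
grip_width: 0.0432
grip_force: 61.7
piece in bed mm [   3.4 -203.3    7. ] rot [ 0.003  0.005 -0.001] force bed [-0.5  0.1 -1.5] w 0.0432
shift [-0.0015  0.0026 -0.0015] len 0.003 rot [-0.0044 -0.0034 -0.0018] ang 0.006
33538 plane [-4.98409995e-03 -2.20072045e-03  2.52244156e+01]
((4.581567764282227, -221.4429931640625), (70.83195495605469, 144.62252807617188), 0.03648264333605766)
```

View pics/w3.png

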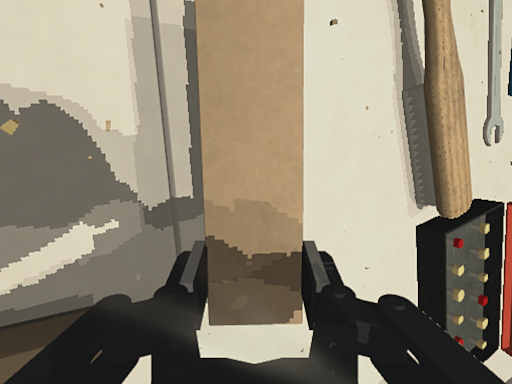

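The wood is held straight between the fingers at columns 200–303, with its near end at row 325. Its top plane is parallel to the bed within 0.3°. I'll check its x-centre and end position, then slide in.

```bash
python3 - <<'E'
from h import *
c=dict(np.load("pics/w3.npz")); P=cloud(c); L=((P-O)@F)*1000; hsv=cv2.cvtColor(c["pixels"],cv2.COLOR_RGB2HSV)
for v in (5,60,120,180,220):
    k=(abs(L[v,:,2]-25.5)<4)&(abs(L[v,:,0])<60); x=L[v,k,0]; print(v,L[v,k,1].mean().round(1),x.min().round(1),x.max().round(1))
k=(abs(L[:,255,2]-25.5)<4); print("near end y",L[k,255,1].min())
E
python3 chk.py
```

```text
5 -151.7 -19.7 24.7
60 -173.2 -19.6 25.0
120 -197.9 -18.7 25.8
180 -223.9 -18.2 25.7
220 -242.2 -18.4 26.1
near end y -292.9772049211529
piece in bed mm [   5.5 -204.9    7.6] rot [ 0.001  0.002 -0.001] force bed [ 1.1 -1.  -0.7] w 0.0433
```

Scaled: 0.016 rad / 1.5708 = 0.0102.

```bash
python3 steer.py '[[0.03,0.01,0,0.0017,0,0,0.0102],[0.03,0.03,0,0.0052,0,0,0.0102],[0.03,0.05,0,0.0087,0,0,0.0102],[0.03,0.07,0,0.0122,0,0,0.0102],[0.03,0.09,0,0.0157,0,0,0.0102],[0.03,0.11,0,0.0192,0,0,0.0102],[0.03,0.13,0,0.0226,0,0,0.0102],[0.03,0.142,0,0.0248,0,0,0.0102],[0.03,0.1497,0,0.0261,0,0,0.0102],[0.03,0.1497,0,0.0261,0,0,0.0102],[0.03,0.1497,0,0.0261,0,0,0.0102]]'; python3 chk.py; python3 - <<'E'
from h import *
from rig import robot, imaging, probe_bus, workorder
c=imaging.camera("scene"); p=proj(c,O)[0].astype(int); print(p)
im=c["pixels"][max(p[1]-70,0):p[1]+50,p[0]-60:p[0]+90,::-1]; cv2.imwrite("pics/s4.png",cv2.resize(im,None,fx=5,fy=5,interpolation=cv2.INTER_CUBIC)); np.savez("pics/s4.npz",**c)
E
```

```text
time: 6.72
eef_pos: [0.5829, -0.0073, 0.0932]
eef_rot: [[-0.012, 0.863, 0.505], [0.987, -0.07, 0.142], [0.157, 0.501, -0.851]]
force: [-0.7, -1.0, -1.8]
grip_width: 0.0435
grip_force: 61.8
piece in bed mm [  7.1 -52.9   7.9] rot [ 0.001  0.003 -0.017] force bed [-1.5 -1.  -1.2] w 0.0435
[216 223]
```

View pics/s4.png

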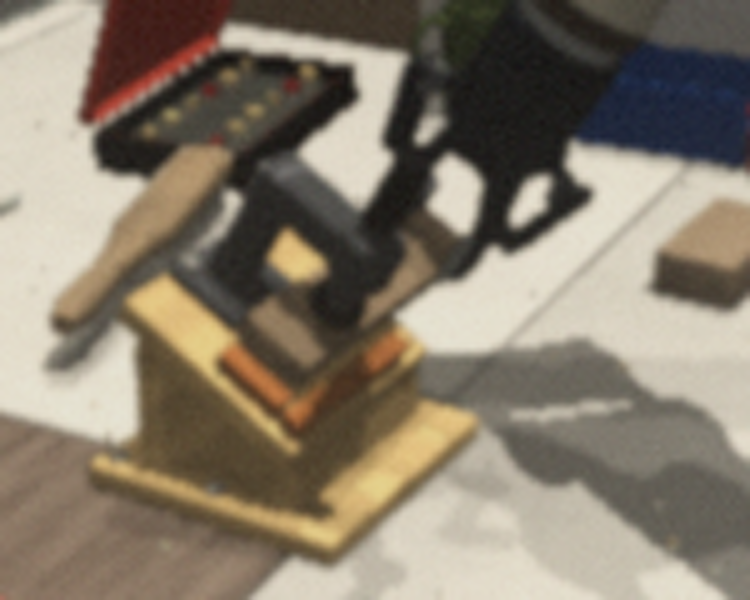

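The wood is now under the pad, with its left end at crop pixel (290,340) just short of the stop at (255,370). I'll ease it to the stop.

```bash
python3 steer.py '[[0.03,0.003,0,0.0005,0,0,0],[0.03,0.005,0,0.0009,0,0,0],[0.03,0.0065,0,0.0011,0,0,0],[0.03,0.0075,0,0.0013,0,0,0],[0.03,0.0085,0,0.0015,0,0,0],[0.03,0.0085,0,0.0015,0,0,0]]';python3 chk.py; python3 steer.py '[[0.03,0.001,0,0.0002,0,0,0],[0.03,0.001,0,0.0002,0,0,0]]';python3 chk.py
```

```text
time: 7.27
eef_pos: [0.5827, 0.0, 0.0921]
eef_rot: [[-0.011, 0.863, 0.505], [0.988, -0.069, 0.138], [0.154, 0.5, -0.852]]
force: [-2.8, -9.9, -1.4]
grip_width: 0.0433
grip_force: 62.2
piece in bed mm [  5.9 -45.6   6.9] rot [-0.002  0.004 -0.016] force bed [ -2.6 -10.   -0.1] w 0.0433
time: 7.43
eef_pos: [0.583, -0.0, 0.0921]
eef_rot: [[-0.01, 0.863, 0.505], [0.988, -0.068, 0.136], [0.152, 0.501, -0.852]]
force: [-4.4, -14.9, -1.2]
grip_width: 0.0434
grip_force: 62.4
piece in bed mm [  6.1 -45.7   6.7] rot [-0.004  0.003 -0.015] force bed [ -3.6 -15.1   0.7] w 0.0434
```

```bash
python3 steer.py '[[0.03,-0.0015,0,0.0015,0,0,0],[0.03,-0.002,0,0.003,0,0,0],[0.03,-0.0024,0,0.0046,0,0,0],[0.03,-0.0024,-0.002,0.0046,0,0,0],[0.03,-0.0024,-0.004,0.0046,0,0,0],[0.03,-0.0024,-0.006,0.0046,0,0,0],[0.03,-0.0024,-0.006,0.0046,0,0,0]]';python3 chk.py; python3 steer.py '[[0.03,0,-0.001,0,0,0,0],[0.03,0,-0.0015,0,0,0,0],[0.03,0,-0.0015,0,0,0,0]]';python3 chk.py
```

```text
time: 8.02
eef_pos: [0.5811, 0.0001, 0.0859]
eef_rot: [[-0.009, 0.862, 0.507], [0.988, -0.072, 0.139], [0.156, 0.502, -0.851]]
force: [1.5, -5.3, 0.5]
grip_width: 0.0435
grip_force: 61.8
piece in bed mm [  1.6 -45.7   2.5] rot [-0.001  0.002 -0.019] force bed [ 1.9 -5.2 -0.5] w 0.0435
time: 8.27
eef_pos: [0.58, 0.0001, 0.0855]
eef_rot: [[-0.009, 0.862, 0.507], [0.988, -0.072, 0.139], [0.156, 0.502, -0.85]]
force: [1.3, -5.2, -0.4]
grip_width: 0.0435
grip_force: 61.8
piece in bed mm [  0.5 -45.7   2.6] rot [-0.001  0.001 -0.019] force bed [ 1.2 -5.1 -1.2] w 0.0435
```

```bash
python3 steer.py '[[0.03,-0.0002,0,0.001,0,0,0],[0.03,-0.0003,-0.0005,0.002,0,0,0],[0.03,-0.0004,-0.001,0.0027,0,0,0],[0.03,-0.0004,-0.0015,0.0027,0,0,0],[0.03,-0.0004,-0.0015,0.0027,0,0,0]]';python3 chk.py;python3 steer.py '[[0.03,-0.0001,-0.0005,0.0007,0,0,0],[0.03,-0.0001,-0.001,0.0007,0,0,0],[0.03,-0.0001,-0.001,0.0007,0,0,0]]';python3 chk.py
```

```text
time: 8.68
eef_pos: [0.5807, -0.0, 0.083]
eef_rot: [[-0.009, 0.861, 0.508], [0.988, -0.072, 0.139], [0.156, 0.503, -0.85]]
force: [1.3, -6.3, 1.4]
grip_width: 0.0435
grip_force: 62.0
piece in bed mm [ -0.2 -45.8   0.1] rot [-0.002  0.    -0.019] force bed [ 2.1 -6.2  0.4] w 0.0435
time: 8.93
eef_pos: [0.5808, -0.0001, 0.0828]
eef_rot: [[-0.009, 0.86, 0.51], [0.988, -0.071, 0.139], [0.156, 0.505, -0.849]]
force: [-1.2, -6.3, 6.8]
grip_width: 0.0434
grip_force: 62.6
piece in bed mm [ -0.2 -45.8  -0.1] rot [-0.002 -0.001 -0.019] force bed [ 2.6 -6.4  6.3] w 0.0434
```

The wood is against the stop, ledge and bed by feel. Releasing it, retracting and checking.

```bash
python3 steer.py '[[0.06,0,0,0,0,0,0],[0.06,0,0,0,0,0,0],[0.06,0,0,0,0,0,0],[0.06,0,0,0,0,0,0],[0.06,0,0,-0.02,0,0,0],[0.06,-0.01,0,-0.06,0,0,0],[0.06,-0.02,0,-0.1,0,0,0],[0.06,-0.02,0,-0.14,0,0,0],[0.06,-0.02,0,-0.17,0,0,0],[0.06,-0.02,0,-0.2,0,0,0],[0.06,-0.02,0,-0.2,0,0,0],[0.06,-0.02,0,-0.2,0,0,0]]'; cat > see.py <<'E'
from h import *
from rig import robot, imaging, probe_bus, workorder
import sys
s=probe_bus.sense(); c=imaging.camera("wrist"); np.savez("pics/%s.npz"%sys.argv[1],**c); cv2.imwrite("pics/%s.png"%sys.argv[1],c["pixels"][:,:,::-1])
P=cloud(c); L=((P-O)@F)*1000; ok=c["range_z"]>.05
print("tcp bed",(F.T@(s["eef_pos"]-O)*1000).round(1))
m=ok&(abs(L[...,2]-19)<3)&(abs(L[...,0])<45)&(L[...,1]<60)&(L[...,1]>-160); q=L[m]
if len(q)>200:
    A=np.c_[q[:,:2],np.ones(len(q))]; print("wood",len(q),"plane",np.linalg.lstsq(A,q[:,2],rcond=None)[0].round(4),"x",np.percentile(q[:,0],[.5,99.5]).round(1),"y",np.percentile(q[:,1],[.5,99.5]).round(1))
    for y in (-125,-110,-95,-80,-65,-50,-35,30,40):
        t=q[abs(q[:,1]-y)<4,0]; print(y,len(t),np.percentile(t,[1,99]).round(1) if len(t)>5 else '',end=' | ')
hsv=cv2.cvtColor(c["pixels"],cv2.COLOR_RGB2HSV)
k=ok&(L[...,2]>150)&(L[...,2]<192)&(np.hypot(L[...,0],L[...,1])<75)
print("\ngrip",k.sum(),np.percentile(L[k],[2,50,98],axis=0).round(1).tolist() if k.sum() else '')
k=ok&(L[...,2]>140)&(L[...,2]<150)&(np.hypot(L[...,0],L[...,1])<20); print("hub",np.percentile(L[k],[2,50,98],axis=0).round(1).tolist() if k.sum() else '')
E
python3 see.py w5
```

```text
time: 9.93
eef_pos: [0.4778, -0.0467, 0.2488]
eef_rot: [[-0.011, 0.862, 0.506], [0.988, -0.07, 0.14], [0.156, 0.502, -0.851]]
force: [-0.4, 1.3, 0.0]
grip_width: 0.0597
grip_force: 0.0
tcp bed [  -4.9 -158.7  199.7]
wood 5869 plane [-5.0000e-04 -2.0000e-04  1.9239e+01] x [-22.3  22.2] y [-135.2    2.6]
-125 327 [-21.9  21.7] | -110 352 [-22.5  21.8] | -95 347 [-22.2  21.8] | -80 352 [-21.8  21.9] | -65 360 [-22.4  22. ] | -50 370 [-22.   22.1] | -35 371 [-21.5  22.2] | 30 0  | 40 0  | 
grip 0 
hub
```

View pics/w5.png

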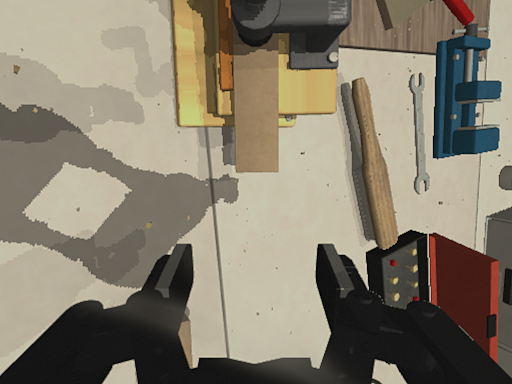

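The view shows the wood at (257,105) lying flat in the jig. It measures x −22.3..22.2, right end at −135.2 and top at 19.2 mm, all as wanted. Now I'll move over the crank grip.

```bash
python3 - <<'E'
from h import *
from rig import robot, imaging, probe_bus, workorder
c=dict(np.load("pics/w1.npz")); L=((cloud(c)-O)@F)*1000
k=(L[...,2]>182)&(L[...,2]<192)&(np.hypot(L[...,0],L[...,1])<75); print("top disk",k.sum(),np.percentile(L[k],[2,50,98],axis=0).round(1).tolist())
k=(L[...,2]>134)&(L[...,2]<140)&(np.hypot(L[...,0],L[...,1])<70); print("arm",k.sum(),np.percentile(L[k],[2,50,98],axis=0).round(1).tolist())
s=probe_bus.sense(); goto(s,O+F@[-.005,.05,.235],F@lean(0))
E
```

```text
top disk 239 [[-17.2, 40.0, 182.3], [-8.4, 49.1, 185.7], [-1.0, 57.2, 187.3]]
arm 412 [[-13.5, -2.1, 134.6], [-2.3, 26.2, 138.5], [13.2, 55.9, 139.8]]
shift [ 2.112e-01 -2.200e-03 -1.000e-04] len 0.211 rot [ 1.000e-04 -1.743e-01 -1.660e-02] ang 0.175
```

The manual's scale: turns go in shares of pi/2 rad. Converting my numbers, -0.174 rad / 1.5708 = -0.1108.

```bash
python3 steer.py '[[0.06,0.02,0,-0.005,0,-0.0382,0],[0.06,0.05,0,-0.005,0,-0.0764,-0.0064],[0.06,0.08,-0.003,-0.005,0,-0.1108,-0.0106],[0.06,0.11,-0.006,-0.003,0,-0.1108,-0.0106],[0.06,0.14,-0.006,0,0,-0.1108,-0.0106],[0.06,0.17,-0.006,0,0,-0.1108,-0.0106],[0.06,0.2,-0.006,0,0,-0.1108,-0.0106],[0.06,0.2105,-0.006,0,0,-0.1108,-0.0106],[0.06,0.2105,-0.006,0,0,-0.1108,-0.0106],[0.06,0.2105,-0.006,0,0,-0.1108,-0.0106]]'; python3 see.py w6; python3 - <<'E'
from h import *
from rig import robot, imaging, probe_bus, workorder
s=probe_bus.sense(); c=dict(np.load("pics/w6.npz")); L=((cloud(c)-O)@F)*1000
k=(L[...,2]>181)&(L[...,2]<192)&(np.hypot(L[...,0],L[...,1])<75)&(c["range_z"]>.05); print("top disk",k.sum(),np.percentile(L[k],[1,50,99],axis=0).round(1).tolist())
goto(s,O+F@[-.0086,.0492,.147],F@lean(0))
E
```

```text
time: 10.82
eef_pos: [0.4689, 0.1631, 0.275]
eef_rot: [[0.058, 0.867, 0.495], [0.998, -0.05, -0.03], [-0.001, 0.496, -0.868]]
force: [0.1, -0.0, 0.2]
grip_width: 0.0601
grip_force: 0.0
tcp bed [-10.7  50.2 233.3]
wood 2300 plane [-2.90000e-03 -1.00000e-04  1.91944e+01] x [-22.2  22.3] y [-134.4   44.1]
-125 175 [-22.3  20.8] | -110 187 [-22.2  21.7] | -95 172 [-22.1  21.3] | -80 36 [-22.  -13.6] | -65 28 [-21.9 -16.9] | -50 25 [-21.8 -15.9] | -35 0  | 30 269 [-21.2  22.5] | 40 268 [-21.2  22.2] | 
grip 1086 [[-19.5, 40.8, 152.0], [-10.7, 53.1, 184.9], [-1.6, 57.8, 187.1]]
hub [[-12.6, -12.4, 140.3], [-0.4, 0.6, 143.0], [11.9, 12.9, 144.3]]
top disk 681 [[-19.7, 40.0, 181.3], [-10.7, 49.7, 185.9], [-1.6, 57.5, 187.4]]
shift [-0.0002  0.0021  0.0864] len 0.086 rot [-0.0038 -0.0003  0.0015] ang 0.004
```

View pics/w6.png

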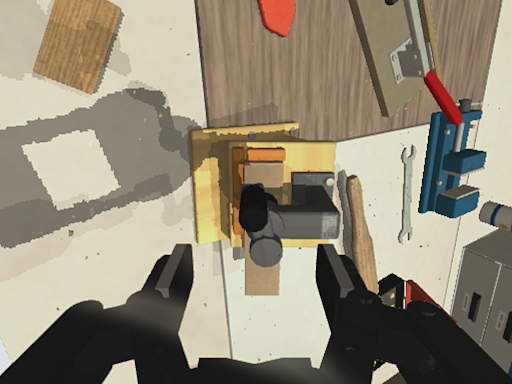

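The view shows the grip at (254,207), the hub at (266,250), and the wood with its left end at the stop (265,160). The grip centre is at bed (−10.6, 48.8), so θ is about −0.21. Descending and gripping.

```bash
python3 steer.py '[[0.06,-0.0006,0,0.03,0,0,0],[0.06,-0.0006,0,0.06,0,0,0],[0.06,-0.0006,0,0.078,0,0,0],[0.06,-0.0006,0,0.086,0,0,0],[0.06,-0.0006,0,0.086,0,0,0]]' 40; python3 steer.py '[[0.01,0,0,0,0,0,0],[0.01,0,0,0,0,0,0],[0.01,0,0,0,0,0,0],[0.01,0,0,0,0,0,0],[0.01,0,0,0,0,0,0],[0.01,0,0,0,0,0,0],[0.01,0,0,0,0,0,0]]' 40; cat > cr.py <<'E'
from h import *
from rig import robot, imaging, probe_bus, workorder
s=probe_bus.sense(); b=F.T@(s["eef_pos"]-O)*1000; th=np.arctan2(b[0],b[1]); f=F.T@s["force"]
r=np.array([np.sin(th),np.cos(th)]); t=np.array([np.cos(th),-np.sin(th)])
print("t",s["time"],"tcp bed",b.round(1),"rad %.1f th %.3f"%(np.hypot(b[0],b[1]),th),"f rad %.1f tan %.1f z %.1f"%(f[:2]@r,f[:2]@t,f[2]),"tiltR",Ro.from_matrix(lean(0).T@F.T@s["eef_rot"]).as_rotvec().round(3))
E
python3 cr.py
```

```text
time: 11.28
eef_pos: [0.5117, 0.1575, 0.1998]
eef_rot: [[0.064, 0.867, 0.494], [0.998, -0.055, -0.032], [-0.001, 0.495, -0.869]]
force: [-0.4, 0.0, -0.1]
grip_width: 0.06
grip_force: 0.0
time: 11.87
eef_pos: [0.512, 0.1592, 0.2037]
eef_rot: [[0.061, 0.865, 0.499], [0.998, -0.053, -0.03], [0.0, 0.5, -0.866]]
force: [-6.9, 0.0, 3.9]
grip_width: 0.0188
grip_force: 38.8
t 11.8667 tcp bed [ -8.8  49.  150. ] rad 49.8 th -0.178 f rad 0.3 tan -4.0 z 6.8 tiltR [ 0.001  0.001 -0.   ]
```

```bash
python3 steer.py '[[0.01,0,0,-0.003,0,0,0],[0.01,0.0011,0.0104,-0.0022,0,0,0],[0.01,-0.0011,0.0252,-0.001,0,0,0],[0.01,-0.0076,0.0386,0.0002,0,0,0],[0.01,-0.0178,0.0496,0.0014,0,0,0],[0.01,-0.0308,0.057,0.0026,0,0,0],[0.01,-0.0454,0.0603,0.0038,0,0,0],[0.01,-0.0454,0.0603,0.0038,0,0,0]]'; python3 cr.py
```

```text
time: 12.53
eef_pos: [0.562, 0.1095, 0.227]
eef_rot: [[0.063, 0.867, 0.494], [0.998, -0.055, -0.03], [0.001, 0.495, -0.869]]
force: [2.5, -0.5, -12.3]
grip_width: 0.0189
grip_force: 43.4
t 12.5333 tcp bed [ 48.7   2.5 143.6] rad 48.7 th 1.520 f rad -4.0 tan 0.1 z -11.9 tiltR [0.006 0.    0.001]
```

```bash
python3 steer.py '[[0.01,-0.0149,-0.0012,0.0018,0,0,0],[0.01,-0.0288,-0.0067,0.003,0,0,0],[0.01,-0.0404,-0.0161,0.0042,0,0,0],[0.01,-0.0487,-0.0285,0.0054,0,0,0],[0.01,-0.053,-0.0428,0.0066,0,0,0],[0.01,-0.0529,-0.0578,0.0078,0,0,0],[0.01,-0.0484,-0.072,0.009,0,0,0],[0.01,-0.0398,-0.0843,0.0102,0,0,0],[0.01,-0.0398,-0.0843,0.0102,0,0,0]]'; python3 cr.py
```

```text
time: 13.28
eef_pos: [0.4915, 0.0749, 0.1766]
eef_rot: [[0.061, 0.866, 0.497], [0.998, -0.052, -0.032], [-0.002, 0.498, -0.867]]
force: [1.8, -5.7, -14.0]
grip_width: 0.0185
grip_force: 42.9
t 13.2833 tcp bed [-35.6 -36.4 134.1] rad 50.9 th -2.366 f rad 7.6 tan -0.2 z -13.2 tiltR [ 0.003 -0.001 -0.001]
```

```bash
python3 steer.py '[[0.01,0.0036,-0.0034,0.001,0,0,0],[0.01,0.0076,-0.0065,0.0014,0,0,0],[0.01,0.0118,-0.0092,0.0018,0,0,0],[0.01,0.0163,-0.0114,0.0022,0,0,0]]' >/dev/null; python3 cr.py
# from 4.3: 4.4 4.5
python3 steer.py '[[0.01,0.0046,-0.0018,0.0004,0,0,0],[0.01,0.0095,-0.0031,0.0008,0,0,0]]' >/dev/null; python3 cr.py
# from 4.5: 4.6 4.7
python3 steer.py '[[0.01,0.0049,-0.0008,0.0004,0,0,0],[0.01,0.0099,-0.0011,0.0008,0,0,0]]' >/dev/null; python3 cr.py
```

```text
t 13.6167 tcp bed [-46.4 -21.2 132.4] rad 51.0 th -2.000 f rad 10.1 tan -5.8 z 0.0 tiltR [ 0.004 -0.003 -0.002]
t 13.7833 tcp bed [-49.8 -11.4 131.6] rad 51.1 th -1.795 f rad 8.6 tan -5.7 z -0.4 tiltR [ 0.005 -0.003 -0.002]
t 13.95 tcp bed [-51.1  -1.2 130.8] rad 51.1 th -1.595 f rad 7.7 tan -8.0 z 0.8 tiltR [ 0.005 -0.002 -0.002]
```

```bash
python3 steer.py '[[0.01,0.005,0.0002,0.0004,0,0,0],[0.01,0.0099,0.0009,0.0008,0,0,0]]' >/dev/null; python3 cr.py
python3 steer.py '[[0.01,0.0049,0.0012,0.0004,0,0,0],[0.01,0.0096,0.0028,0.0008,0,0,0]]' >/dev/null; python3 cr.py
python3 steer.py '[[0.01,0.0045,0.0021,0.0004,0,0,0],[0.01,0.0088,0.0047,0.0008,0,0,0]]' >/dev/null; python3 cr.py
```

```text
t 14.1167 tcp bed [-50.2   8.8 130. ] rad 51.0 th -1.397 f rad 6.3 tan -8.2 z 1.8 tiltR [ 0.006 -0.002 -0.002]
t 14.2833 tcp bed [-47.5  18.4 129.2] rad 50.9 th -1.200 f rad 5.0 tan -8.0 z 1.5 tiltR [ 0.006 -0.002 -0.002]
t 14.45 tcp bed [-42.9  27.3 128.5] rad 50.8 th -1.004 f rad 3.1 tan -9.7 z 3.8 tiltR [ 0.006 -0.002 -0.002]
```

```bash
python3 steer.py '[[0.01,0.004,0.003,0.0004,0,0,0],[0.01,0.0077,0.0063,0.0008,0,0,0],[0.01,0.0108,0.0095,0.0012,0,0,0]]' >/dev/null; python3 cr.py; python3 steer.py '[[0.01,0,0,0,0,0,0],[0.01,0,0,0,0,0,0]]' >/dev/null; python3 cr.py
```

```text
t 14.7 tcp bed [-33.3  38.  127.3] rad 50.6 th -0.720 f rad 0.7 tan -11.0 z 4.7 tiltR [ 0.006 -0.002 -0.002]
t 14.8667 tcp bed [-32.8  38.3 127.4] rad 50.4 th -0.707 f rad 2.2 tan -6.7 z -0.6 tiltR [ 0.005 -0.001 -0.001]
```

The crank is at θ ≈ 5.57. The tangential force rose from 5.8 to 11 N, which implies about 62 N on the pad, right in the snug range. Releasing and backing off.

```bash
python3 steer.py '[[0.05,0,0,0,0,0,0],[0.05,0,0,0,0,0,0],[0.05,0,0,0,0,0,0],[0.05,0,0,0,0,0,0],[0.05,0,0,-0.015,0,0,0],[0.05,0,0,-0.04,0,0,0],[0.05,0,0,-0.07,0,0,0],[0.05,0,0,-0.1,0,0,0],[0.05,0,0,-0.13,0,0,0],[0.05,0,0,-0.13,0,0,0],[0.05,0,0,-0.13,0,0,0]]'; python3 see.py w7; python3 - <<'E'
from h import *
c=dict(np.load("pics/w7.npz")); L=((cloud(c)-O)@F)*1000
k=(L[...,2]>156)&(L[...,2]<170)&(np.hypot(L[...,0],L[...,1])<75)&(c["range_z"]>.05); q=L[k]; a,b=np.percentile(q,[1,99],axis=0); m=(a+b)/2; print("top disk",len(q),a.round(1),b.round(1),"theta",np.arctan2(m[0],m[1])+2*np.pi)
E
```

```text
time: 15.78
eef_pos: [0.4399, 0.1535, 0.2893]
eef_rot: [[0.061, 0.861, 0.504], [0.998, -0.053, -0.029], [0.002, 0.505, -0.863]]
force: [0.9, -0.4, -1.1]
grip_width: 0.0502
grip_force: 0.0
tcp bed [-28.   38.8 259.9]
wood 2865 plane [-1.2000e-03 -3.0000e-04  1.9153e+01] x [-22.2  22.1] y [-134.3   44.2]
-125 160 [-22.   22.1] | -110 175 [-22.   21.5] | -95 178 [-22.  21.] | -80 181 [-22.   21.8] | -65 184 [-22.1  21.3] | -50 62 [-22.1  -7.8] | -35 32 [-22.1 -15.7] | 30 253 [-22.2  21.6] | 40 255 [-22.2  22.5] | 
grip 532 [[-40.5, 30.2, 150.9], [-31.7, 40.4, 162.7], [-23.3, 47.5, 164.3]]
hub 
top disk 480 [-40.9  29.4 156.5] [-22.6  47.4 164.6] theta 5.592325135587055
```

View pics/w7.png

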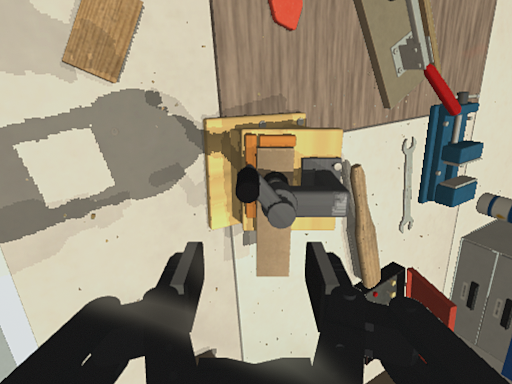

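The view shows the wood at (275,200) still against the ledge and stop. The crank is left at (247,185), θ ≈ 5.59, and the gripper is clear. Handing in.

```bash
python3 -c "
from rig import robot, imaging, probe_bus, workorder
print(workorder.hand_in())"
```

```text
the job is handed in; nothing more can be done
None
```

I laid the offcut flat in the jig against the ledge and end stop, and snugged the clamp to about 60 N (roughly 4.3 mm of spring, estimated from crank angle and grip force). I then let go of the crank and handed the job in at about 16 s, leaving the other loose things untouched; no verdict came back.

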